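Third hand: hold the probe holder on the therapy console for screwing

TASK

Be the third hand for a colleague who is about to screw a probe holder to the side of the therapy console: take the holder with the larger ring, bring its back plate up to the foam gasket on the console, upright and with its screw holes over the two threaded inserts, and press it squarely into the foam with a steady push of about 10 N (between 6 and 15 N, and never above 25 N). Finish while still gripping the holder and pushing: do not let go of it or set it down. Leave the other things on the desk where they are.

Things in the scene. Friction and masses are not known exactly. Their poses are not given: they have to be found in the camera images.
- holder: the probe holder to fit: grey plastic, 125 mm long, 0.08 to 0.15 kg, standing upright on the desk. Along its own y, from +y to -y: flat back plate (100 mm along x, 5 thick, 50 high), straight neck (14 mm thick along x, 50 long, 50 high), open C-shaped ring (68 mm across, 32 high). Origin under the middle of the neck, at the underside; z up. Take it by the neck, fingers on its two broad sides
- plate (a point): middle of the mounting (+y) face of the holder's back plate: 30 mm from the holder's origin along +y, 25 mm above its underside; axes as the holder's. The plate's two 16 mm screw holes lie 37 mm either side of it along x
- console: electrotherapy console, white and blue, standing firm on the desk (it does not slide): 262 mm deep (x), 302 wide (y), 140 high at its back (-x), lower at its front. Origin under its middle, z up. On its -y side, near the back, is the mounting place: a grey boss, 4 mm proud, with a dark soft foam gasket; nothing under it for a holder to rest on
- mount (a point): middle of the outer face of the foam gasket, unsqueezed (96 mm along x, 46 high, 8 thick), 93 mm above the desk; axes as the console's, y into the console (the way to push). Two threaded inserts lie 37 mm either side along x: lined up when the plate's middle lies on this middle, axes parallel. The foam gives 1 mm for every 3 N and is solid after 6 mm
- small_holder: the other holder: same grey plastic, back plate and neck as the first, but its ring is only 36 mm across; standing upright on the desk; not wanted. Origin under the middle of its neck
- applicator: ultrasound hand applicator lying on the desk, 175 mm long, 40 mm high; leave alone. Origin under its middle
- screwdriver: the colleague's screwdriver lying on the desk, 170 mm long; leave alone
- screw_dish: steel dish, 80 mm across, 18 mm high, with the screws and washers; leave alone
- bottle_a: amber glass bottle, 42 mm across, 86 mm high; leave alone
- bottle_b: second amber glass bottle, 42 mm across, 86 mm high; leave alone
- stim_module: flat black module 75 x 50 x 16 mm lying on the desk; leave alone
- battery_module: second flat black module 75 x 50 x 16 mm lying on the desk; leave alone

How it is judged:
By the outcome, as a careful person would: the job done as asked, in the order asked, and still so for the second after the job is handed in, while the arm keeps its last pose, push and grip.
It also fails if it takes over 48 s, if anything falls off the work surface, if the arm or the gripper's body presses on something with over 40 N, if the wrist force passes 120 N, or if a joint passes its speed limit or range.

ROBOT

A 6-joint arm with a two-finger parallel gripper is mounted at the origin on the work surface. World frame = base frame: x ahead of the robot, y to its left, z up, the work surface at z = 0. Lengths are in mm, angles in rad, forces in N, time in s.
With the tool pointing down it reaches from about 350 to 875 mm from the base axis. Payload 4.2 kg.
Tool frame: the origin (TCP) lies midway between the tips of the shut fingers; the grasp point (between the pads) lies 19 mm behind it; z points along the fingers, y is the line along which they close (so a half turn about z gives the same grasp; the last joint's range is limited). The gripper opens to 85 mm and grips with 20 to 120 N. Pads are 22 mm wide; open, the fingers measure 114 mm over their backs; the gripper's body (76 mm by 85 mm) begins 54 mm behind the grasp point. The pads swing forward as they close: fully open they stand 13 mm farther back than shut.
Start: joints at [1.481, 0.385, 0.008, 0, -1.194, -0.259], TCP at [213.574, 587.355, 231.312] pointing down, gripper open.
Joint ranges: [-3.14, 3.14], [-1.21, 2.06], [-1.07, 1.41], [-3.16, 2.05], [-2.99, -0.16], [-3.1, 3.1]. Speed limits (rad/s): [2.79, 2.79, 3.14, 3.14, 3.14, 3.14].

INTERFACE

Orientations are given as a unit quaternion [x, y, z, w].
In Python, from bench import read_state, get_image, job_done gives the robot as it stands.
- The arm moves only by the shell command python3 -m jog 'ROWS'. ROWS is JSON, a list of rows, each a list of 3 entries, a list of its own where there are three numbers: the shift along the world's x, y, z scaled (see below), then the turn, a rotation vector about the world's x, y, z scaled (see below), then the gripper's target within -1 to 1 (shut at 1, half-way at 0, fully open at -1). In form: [[[x, y, z], [wx, wy, wz], claw], ...]. A call has 1 to 20 rows; each row is the pose to reach, as a shift and turn from the pose commanded when the call began; what a row does not reach only later rows make up. The controller multiplies each number of a shift by 10 cm and each number of a turn by 120 degrees. A row lasts 1/10 s, in which the tool goes at most 50 mm and 8.59 degrees, less where a joint would pass 70% of its speed; a pose out of reach is approached as far as the arm can. A call with a number of a shift or a turn outside -1 to 1 is refused whole. A call with a gripper value outside its range is refused whole. The fingers move at their own pace and stop on an object; the grip force is fixed at half the most. Time passes only in rows, so rows that repeat a pose let the fingers close. It gives the time, the measured TCP pose, the force, the opening and the grip force at its end, in the units of the state.
- read_state(): the state, without advancing time (a new reading comes with each control period).
- get_image(name): name is "side" or "top"; returns a dict with "frame" (400x640x3 uint8, red, green, blue), "range_z" (400x640 float32, mm along the optical axis (not along the pixel's ray), 0 where there is no reading), "fx", "fy", "cx", "cy" (pixels), "R" (3x3) and "t" (3): a world point X has camera coordinates R X + t. Camera axes: x right, y down, z forward; pixel columns grow to the right and rows downward; lengths in mm; the calibration is good to about 2 mm. A picture is of the moment at which its call begins.
- job_done(): hands the job in; it is judged then, once.
The state is a dict: "clock": time; "joints": joint angles; "joint_vel": joint speeds; "joint_efforts": joint torques, N m; "position": TCP position; "ee_rot": TCP orientation; "contact_force": force on the tool from outside, world axes, zero at the start; "wrist_torque": the same for the moment, N m; "gripper_width": finger opening in mm; "grasp_force": force on a finger pad.
Only numpy, scipy, OpenCV 4.12 (cv2) and the standard library are available. Lean on these libraries where they do the work, as an engineer would, in place of code of your own. Each camera call takes 0.05 s, during which the arm holds its last target. There are 200 camera calls.

## Working session

There is one attempt and no reset: what is moved stays moved. The work goes in short steps, Python scripts to look and compute and a shell command to move; the robot and the scene stay as the last step left them, time stands still between calls to the robot, and variables do not carry over. Pictures are saved under pics/ and viewed, at most 10 in all, crops included, and the job is handed in when it is done.

```bash
mkdir -p pics; cat > h.py <<'E'
import numpy as np,cv2,pickle
from bench import *
def grab(n,f):
    d=get_image(n); cv2.imwrite(f'pics/{f}.png',d['frame'][:,:,::-1]); pickle.dump(d,open(f'pics/{f}.pkl','wb')); return d
def cloud(d):
    v,u=np.mgrid[:400,:640]; z=d['range_z'].astype(float)
    c=np.stack([(u-d['cx'])/d['fx']*z,(v-d['cy'])/d['fy']*z,z],-1)
    P=(c-np.array(d['t']))@np.array(d['R']); P[z==0]=np.nan; return P
E
python3 - <<'E'
from h import *
s=read_state();print({k:np.round(v,3) for k,v in s.items()})
for n in('side','top'):
    d=grab(n,n+'0'); R=np.array(d['R']);print(n,np.round(-R.T@d['t']),np.round(R,2).tolist(),d['fx'])
E
```

```text
{'clock': np.float64(0.0), 'joints': array([ 1.481e+00,  3.860e-01,  7.000e-03, -1.000e-03, -1.194e+00,
       -2.590e-01]), 'joint_vel': array([ 0.001,  0.002,  0.   ,  0.   , -0.002, -0.002]), 'joint_efforts': array([-1.0000e-03, -3.9229e+01,  1.8840e+01,  4.1860e+00, -5.0000e-03,
       -0.0000e+00]), 'position': array([213.403, 586.806, 230.216]), 'ee_rot': array([ 0.985, -0.174, -0.   ,  0.001]), 'contact_force': array([-0.889,  0.818, -0.709]), 'wrist_torque': array([ 0.015, -0.016, -0.01 ]), 'grasp_force': np.float64(0.0), 'gripper_width': np.float64(85.365)}
side [288. 793. 861.] [[-0.94, -0.34, 0.02], [-0.23, 0.6, -0.76], [0.25, -0.72, -0.65]] 476.2946010177208
top [482. -57. 957.] [[0.0, -1.0, -0.02], [-0.99, -0.0, -0.13], [0.13, 0.02, -0.99]] 393.5616509935782
```

View pics/side0.png

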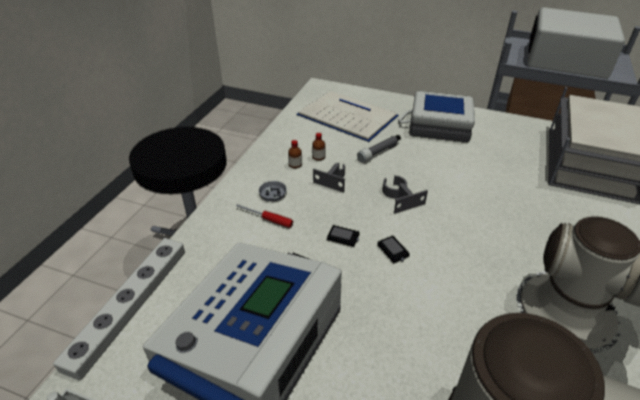

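View pics/top0.png

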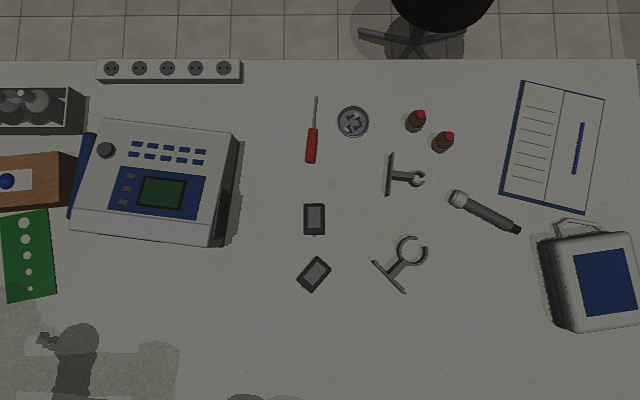

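The side view shows the large holder around (403,195). The top view has it around (402,265), with the neck at about (400,272), and the small one at (405,178). The console's -y face is at column ~230 in the top view, with the dark foam at about (220,215).

```bash
python3 - <<'E'
from h import *
ds={n:pickle.load(open(f'pics/{n}0.pkl','rb')) for n in('top','side')}
for n,d in ds.items():
    P=cloud(d); z=P[...,2]
    print(n,'desk z',np.nanmedian(z[250:300,300:380]) if n=='top' else np.nanmedian(z[150:200,440:500]))
    # large holder
    if n=='top': m=np.zeros(z.shape,bool); m[230:300,365:435]=1
    else: m=np.zeros(z.shape,bool); m[170:215,375:435]=1
    q=P[m&(z>12)]; print(len(q),np.percentile(q,[1,50,99],axis=0).round(0).tolist())
    t=q[q[:,2]>38]  # plate+neck top
    np.save(f'pics/hold_{n}.npy',q)
    (c,sz,a)=cv2.minAreaRect(q[:,:2].astype(np.float32)); print('rect all',c,sz,a)
    print('z hist',np.histogram(q[:,2],bins=range(10,66,4))[0])
    # console side/foam
    m=np.zeros(z.shape,bool)
    if n=='top': m[100:260,190:250]=1
    else: m[255:400,260:350]=1
    q=P[m&(z>30)&(z<160)]; print('console',len(q),np.percentile(q,[1,50,99],axis=0).round(0).tolist())
# crops
a=cv2.resize(ds['top']['frame'][180:260,180:260],None,fx=6,fy=6,interpolation=2)
b=cv2.resize(ds['side']['frame'][255:395,265:355],(308,480),interpolation=2)
cv2.imwrite('pics/c1.png',np.clip(np.hstack([a,b])[:,:,::-1].astype(float)*1.8,0,255))
E
```

```text
top desk z 0.4032067627651312
609 [[373.0, -296.0, 13.0], [435.0, -231.0, 34.0], [497.0, -170.0, 53.0]]
rect all (444.8707275390625, -243.2993927001953) (99.2970199584961, 115.9744873046875) 44.795166015625
z hist [ 18  41  29  23  40 154  15  14  11 159 105   0   0]
console 4658 [[477.0, 155.0, 39.0], [612.0, 189.0, 114.0], [733.0, 240.0, 142.0]]
side desk z -0.7112156311006325
695 [[368.0, -298.0, 12.0], [427.0, -227.0, 31.0], [493.0, -170.0, 51.0]]
rect all (441.48779296875, -244.4419708251953) (102.90556335449219, 120.13077545166016) 44.77022933959961
z hist [ 40  69  59  66  92  86  55  39  54 102  33   0   0]
console 8556 [[472.0, 178.0, 37.0], [513.0, 301.0, 133.0], [632.0, 463.0, 141.0]][ WARN:0@0.185] global loadsave.cpp:1063 imwrite_ Unsupported depth image for selected encoder is fallbacked to CV_8U.
```

View pics/c1.png

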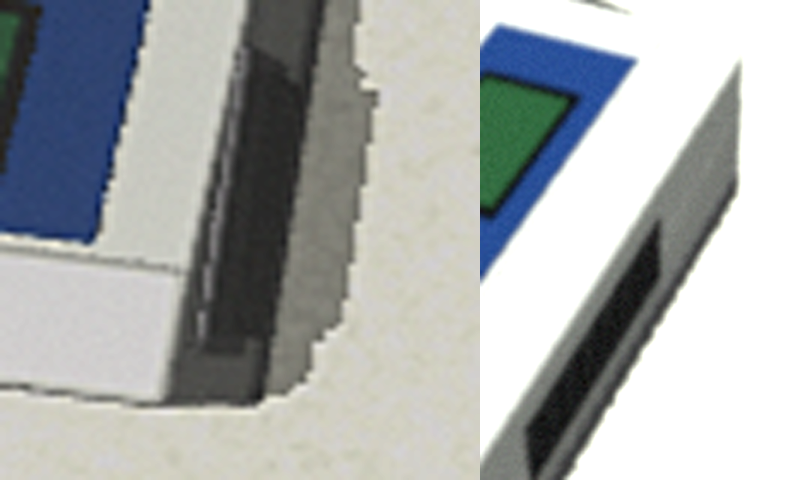

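The crop shows the foam on the -y face in the top view: dark strip, full image columns ~216–230, rows 188–238. The side camera sees only the console's -x face, so only the top view measures the foam itself.

```bash
python3 - <<'E'
from h import *
d=pickle.load(open('pics/top0.pkl','rb')); P=cloud(d); g=d['frame'].max(-1).astype(int)
for r in range(184,246,6): print(r,[(c,g[r,c],*P[r,c].round(0).astype(int).tolist()) for c in range(208,238,2)])
E
```

```text
184 [(208, np.int64(109), 608, 193, 119), (210, np.int64(111), 607, 188, 123), (212, np.int64(111), 608, 185, 118), (214, np.int64(110), 608, 180, 120), (216, np.int64(111), 608, 176, 120), (218, np.int64(114), 608, 171, 120), (220, np.int64(66), 608, 168, 117), (222, np.int64(39), 610, 167, 104), (224, np.int64(43), 613, 167, 88), (226, np.int64(42), 615, 167, 70), (228, np.int64(42), 618, 166, 53), (230, np.int64(42), 621, 166, 34), (232, np.int64(27), 623, 165, 21), (234, np.int64(68), 627, 165, -4), (236, np.int64(72), 626, 160, 0)]
190 [(208, np.int64(112), 595, 193, 119), (210, np.int64(112), 594, 187, 123), (212, np.int64(111), 594, 183, 123), (214, np.int64(111), 594, 179, 122), (216, np.int64(111), 595, 175, 122), (218, np.int64(105), 595, 171, 119), (220, np.int64(63), 594, 166, 123), (222, np.int64(26), 596, 164, 112), (224, np.int64(30), 598, 164, 97), (226, np.int64(27), 601, 166, 73), (228, np.int64(40), 605, 167, 47), (230, np.int64(30), 607, 167, 29), (232, np.int64(30), 610, 167, 10), (234, np.int64(74), 611, 164, 0), (236, np.int64(72), 611, 159, -1)]
196 [(208, np.
[... 4115 characters left out ...]
p.int64(71), 494, 175, 2), (230, np.int64(70), 494, 171, -2), (232, np.int64(111), 494, 166, -3), (234, np.int64(117), 494, 161, 0), (236, np.int64(115), 494, 156, -3)]
244 [(208, np.int64(55), 479, 184, 134), (210, np.int64(44), 479, 184, 121), (212, np.int64(43), 479, 183, 107), (214, np.int64(44), 479, 184, 89), (216, np.int64(43), 479, 183, 75), (218, np.int64(44), 479, 184, 55), (220, np.int64(43), 479, 183, 43), (222, np.int64(32), 479, 183, 26), (224, np.int64(51), 479, 184, 0), (226, np.int64(67), 479, 179, 2), (228, np.int64(68), 479, 175, -1), (230, np.int64(124), 479, 170, -1), (232, np.int64(116), 479, 165, 2), (234, np.int64(114), 479, 160, 0), (236, np.int64(117), 479, 155, 1)]
```

```bash
python3 - <<'E'
from h import *
from scipy.optimize import least_squares
from scipy.spatial import cKDTree
for n in('top','side'):
    q=np.load(f'pics/hold_{n}.npy'); t=q[q[:,2]>40]
    # model of top outline (plate+neck top at z50): plate y 25..30,x+-50 ; neck x+-7,y -25..25
    X=[(x,y) for x in np.arange(-50,51,2) for y in(25.5,27.5,29.5)]+[(x,y) for x in np.arange(-6.5,7,2) for y in np.arange(-25,25,2)]
    X=np.array(X)
    def f(p):
        c,s=np.cos(p[2]),np.sin(p[2]); M=X@np.array([[c,s],[-s,c]])+p[:2]
        return np.r_[cKDTree(M).query(t[:,:2])[0],0.5*cKDTree(t[:,:2]).query(M)[0]]
    best=min((least_squares(f,[430,-230,a],loss='soft_l1',f_scale=2) for a in np.arange(0,6.3,.4)),key=lambda r:r.cost)
    p=best.x; print(n,len(t),p[:2].round(1),np.degrees(p[2]).round(1)%360,best.cost, 'top z',np.percentile(t[:,2],50))
    # ring points in holder frame
    c,s=np.cos(p[2]),np.sin(p[2]); L=(q[:,:2]-p[:2])@np.array([[c,-s],[s,c]]); print(np.percentile(L,[1,99],axis=0).round())
E
```

```text
top 283 [ 425.8 -223.5] 44.9 122.04636907958108 top z 49.22130324037339
[[-46. -83.]
 [ 48.  30.]]
side 210 [ 423.5 -223.8] 45.4 223.51026282881594 top z 47.485309282316535
[[-51. -84.]
 [ 47.  32.]]
```

```bash
python3 -m jog '[[[0.5,-0.5,0],[0,0,-0.07],-1],[[1,-1,0],[0,0,-0.14],-1],[[1,-1,0],[0,0,-0.208],-1],[[1,-1,0],[0,0,-0.208],-1]]' >/dev/null
python3 -m jog '[[[0.5,-0.5,0],[0,0,0],-1],[[1,-1,0],[0,0,0],-1],[[1,-1,0],[0,0,0],-1]]' >/dev/null
for i in 1 2 3 4 5; do python3 -m jog '[[[0,-0.5,0],[0,0,0],-1],[[0,-1,0],[0,0,0],-1],[[0,-1,0],[0,0,0],-1]]' >/dev/null; done
python3 -m jog '[[[0,-0.5,0],[0,0,0],-1],[[0.12,-1,0],[0,0,0],-1],[[0.12,-1,0],[0,0,0],-1],[[0.12,-1,0],[0,0,0],-1],[[0.12,-1,0],[0,0,0],-1]]'
python3 - <<'E'
from h import *
from scipy.spatial.transform import Rotation as R
s=read_state();print(s['clock'],s['position'],s['joints'].round(2) if hasattr(s['joints'],'round') else s['joints'],R.from_quat(s['ee_rot']).as_matrix().round(3),s['contact_force'])
d=grab('side','s1')
# foam fit
d=pickle.load(open('pics/top0.pkl','rb')); P=cloud(d); g=d['frame'].max(-1)
m=np.zeros(g.shape,bool); m[186:242,214:234]=1
z=P[...,2]; y0=183.5-.122*(P[...,0]-479)
off=y0-P[...,1]
f=m&(z>68)&(z<110)&(off>8)
q=P[f]; k=np.polyfit(q[:,0],q[:,1],1); r=q[:,1]-np.polyval(k,q[:,0]); q=q[abs(r)<4];k=np.polyfit(q[:,0],q[:,1],1)
w=m&(z>20)&(z<110)&(off<4)&((P[...,0]<490)|(P[...,0]>600)); qw=P[w]; kw=np.polyfit(qw[:,0],qw[:,1],1)
for nm,kk in(('foam',k),('wall',kw)): print(nm,np.degrees(np.arctan(kk[0])),np.polyval(kk,545))
print(len(q),len(qw),np.percentile(q[:,0],[0,2,50,98,100]),np.percentile(q[:,2],[0,50,100]))
a=np.degrees(np.arctan(k[0]))
ft=m&(z>80)&(off>5); x=P[ft][:,0]; print('x ext foam top',np.percentile(x,[0,1,99,100]), np.percentile(P[m&(off>5)&(off<16)&(z>90)][:,2],[50,90,98]))
E
```

```text
clock: 2.8
position: [426.0, -211.2, 231.0]
ee_rot: [0.924, -0.381, -0.0, -0.0]
contact_force: [-0.6, 0.8, -0.2]
gripper_width: 85.2
grasp_force: 0.0
2.8 [ 425.96510917 -211.22274623  231.02261223] [-0.12  0.13 -0.34 -0.   -1.1   0.91] [[ 0.709 -0.705 -0.001]
 [-0.705 -0.709  0.   ]
 [-0.001  0.    -1.   ]] [-0.56359525  0.84931698 -0.24772384]
foam -6.992947194621685 163.3318127032655
wall -7.127922562456901 175.28504280795366
200 67 [497.12439451 499.10724317 543.71584809 589.45461523 591.60080707] [ 68.40975714  89.68177506 109.98067282]
x ext foam top [498.40857321 498.53159377 591.05700817 594.6902413 ] [114.48739522 117.03048236 118.54574339]
```

```bash
python3 -m jog '[[[0,-0.11,-0.3],[0,0,0],-1],[[0,-0.11,-0.7],[0,0,0],-1],[[0,-0.11,-1],[0,0,0],-1],[[0,-0.11,-1],[0,0,0],-1],[[0,-0.11,-1],[0,0,0],-1]]'
python3 - <<'E'
from h import *
d=grab('side','s2');e=grab('top','t2')
a=cv2.resize(d['frame'][140:240,350:470],None,fx=4,fy=4,interpolation=2)
b=cv2.resize(e['frame'][190:310,340:440],(400,480),interpolation=2)[:400,:320]
cv2.imwrite('pics/c2.png',cv2.convertScaleAbs(np.hstack([a,b])[:,:,::-1],alpha=1.7))
E
```

```text
clock: 3.35
position: [426.4, -222.9, 132.2]
ee_rot: [0.925, -0.381, 0.0, 0.0]
contact_force: [1.0, 0.0, -0.0]
gripper_width: 85.5
grasp_force: 0.0
```

View pics/c2.png

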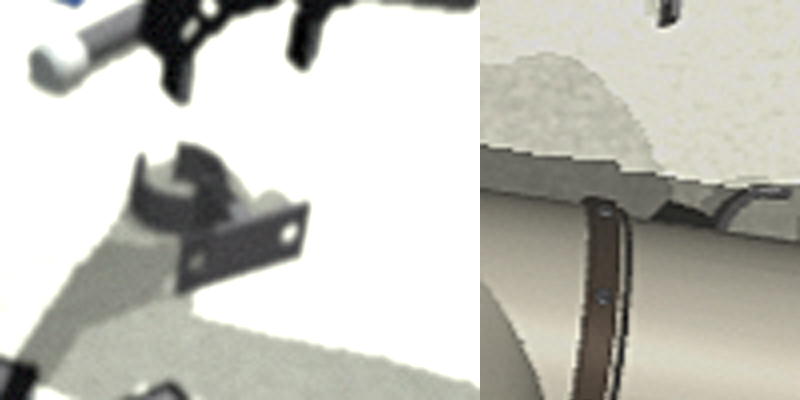

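The side crop shows the fingertips at (180,90) and (300,60) straddling the holder, parallel to its plate. The arm blocks the top view. Next I lower and grip.

```bash
python3 -m jog '[[[-0.01,0,-0.4],[0,0,0],-1],[[-0.01,0,-0.8],[0,0,0],-1],[[-0.01,0,-1],[0,0,0],-1],[[-0.01,0,-1],[0,0,0],-1]]' && python3 -m jog '[[[0,0,-0.1],[0,0,0],-1],[[0,0,-0.19],[0,0,0],-1],[[0,0,-0.19],[0,0,0],-1],[[0,0,-0.19],[0,0,0],-1]]' && python3 -m jog '[[[0,0,0],[0,0,0],1],[[0,0,0],[0,0,0],1],[[0,0,0],[0,0,0],1],[[0,0,0],[0,0,0],1],[[0,0,0],[0,0,0],1],[[0,0,0],[0,0,0],1],[[0,0,0],[0,0,0],1],[[0,0,0],[0,0,0],1],[[0,0,0],[0,0,0],1],[[0,0,0],[0,0,0],1]]'
```

```text
clock: 3.85
position: [423.9, -223.3, 30.4]
ee_rot: [0.924, -0.382, -0.001, 0.0]
contact_force: [-1.0, -0.1, 1.0]
gripper_width: 85.6
grasp_force: 0.0
clock: 4.25
position: [425.0, -223.7, 12.8]
ee_rot: [0.924, -0.382, 0.001, -0.0]
contact_force: [-0.3, 0.2, 0.1]
gripper_width: 85.1
grasp_force: 0.0
clock: 5.25
position: [424.8, -223.7, 12.5]
ee_rot: [0.924, -0.382, 0.0, -0.0]
contact_force: [-0.2, 0.5, 3.4]
gripper_width: 13.3
grasp_force: 59.3
```

```bash
python3 -m jog '[[[0,0,0.1],[0,0,0],1],[[0,0,0.4],[0,0,0],1],[[0,0,0.7],[0,0,0],1],[[0,0,1],[0,0,0],1],[[0,0,1],[0,0,0],1]]' && python3 -m jog '[[[0.1,0.3,0],[0,0,-0.05],1],[[0.25,0.65,0],[0,0,-0.1],1],[[0.4,1,0],[0,0,-0.15],1],[[0.4,1,0],[0,0,-0.15],1]]' && python3 -m jog '[[[0.1,0.3,0],[0,0,-0.05],1],[[0.25,0.65,0],[0,0,-0.1],1],[[0.4,1,0],[0,0,-0.15],1],[[0.4,1,0],[0,0,-0.15],1]]' && python3 -m jog '[[[0.1,0.3,0],[0,0,-0.05],1],[[0.2,0.65,0],[0,0,-0.1],1],[[0.31,1,0],[0,0,-0.133],1],[[0.31,1,0],[0,0,-0.133],1],[[0.31,1,0],[0,0,-0.133],1]]' && python3 -m jog '[[[0,0.1,-0.1],[0,0,0],1],[[0,0.18,-0.32],[0,0,0],1],[[0,0.18,-0.32],[0,0,0],1],[[0,0.18,-0.32],[0,0,0],1],[[0,0.18,-0.32],[0,0,0],1],[[0,0.18,-0.32],[0,0,0],1]]'
python3 - <<'E'
from h import *
d=grab('side','s3');e=grab('top','t3')
print(read_state()['wrist_torque'])
b=cv2.resize(e['frame'][150:270,190:330],(700,600),interpolation=2)
cv2.imwrite('pics/c3.png',cv2.convertScaleAbs(b[:,:,::-1],alpha=1.7))
E
```

```text
clock: 5.75
position: [427.1, -224.2, 116.5]
ee_rot: [0.924, -0.382, 0.004, -0.001]
contact_force: [0.9, 0.2, -0.4]
gripper_width: 13.3
grasp_force: 58.8
clock: 6.15
position: [465.8, -120.8, 112.0]
ee_rot: [0.854, -0.521, 0.0, -0.0]
contact_force: [-0.5, -0.1, -0.9]
gripper_width: 13.2
grasp_force: 58.8
clock: 6.55
position: [506.1, -20.9, 111.9]
ee_rot: [0.762, -0.648, 0.0, -0.0]
contact_force: [0.1, 0.0, -0.2]
gripper_width: 13.4
grasp_force: 58.8
clock: 7.05
position: [534.6, 76.1, 111.4]
ee_rot: [-0.664, 0.748, 0.001, -0.001]
contact_force: [-0.4, -1.0, -0.8]
gripper_width: 13.4
grasp_force: 58.8
clock: 7.65
position: [536.0, 94.1, 81.1]
ee_rot: [-0.663, 0.749, -0.0, 0.001]
contact_force: [-0.2, 0.2, -1.3]
gripper_width: 12.9
grasp_force: 58.8
[ 0.00890989 -0.05588848  0.01989503]
```

View pics/c3.png

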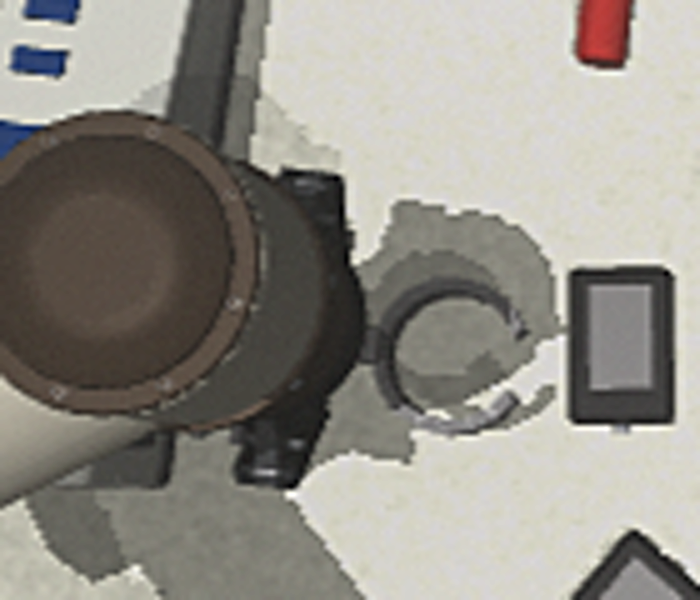

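View pics/s3.png

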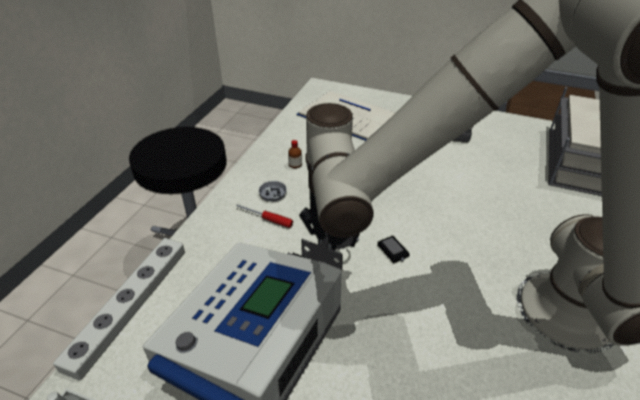

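The side view shows the plate's upper edge at (320,252), facing the console. The top view shows the ring at crop (455,345), and the arm hides the rest. I'll measure the holder's pose in the hand.

```bash
python3 - <<'E'
from h import *
from scipy.spatial.transform import Rotation as Ro
p=np.array([536,94.]);a=np.radians(-7);c,s=np.cos(a),np.sin(a);M=np.array([[c,-s],[s,c]])
def loc(P): L=P.copy(); L[...,:2]=(P[...,:2]-p)@M; L[...,2]-=68.5; return L
d=pickle.load(open('pics/s3.pkl','rb'));P=cloud(d);L=loc(P)
m=(abs(L[...,1]-30)<12)&(abs(L[...,0])<58)&(L[...,2]>-5)&(L[...,2]<60)
q=L[m];print('plate side',len(q),np.percentile(q,[1,10,50,90,99],axis=0).round(1).tolist())
A=np.c_[q[:,0],q[:,2]-25,np.ones(len(q))];k=np.linalg.lstsq(A,q[:,1],rcond=None)[0]
r=q[:,1]-A@k;g=abs(r)<4;k=np.linalg.lstsq(A[g],q[g,1],rcond=None)[0];print('y=ax+b(z-25)+c: deg',np.degrees(k[:2]),k[2],g.sum())
v,u=np.nonzero(m);print(u.min(),u.max(),v.min(),v.max())
a=d['frame'][225:285,280:360];cv2.imwrite('pics/c4.png',cv2.convertScaleAbs(cv2.resize(a,(800,600),interpolation=2)[:,:,::-1],alpha=2.2))
e=pickle.load(open('pics/t3.pkl','rb'));L=loc(cloud(e))
m=(L[...,1]<-27)&(L[...,1]>-110)&(abs(L[...,0])<50)&(L[...,2]>5)&(L[...,2]<45)
q=L[m];t=q[q[:,2]>24];print('ring',len(q),np.percentile(q,[1,50,99],axis=0).round(1).tolist())
# circle fit to ring top, mean radius
x=np.linalg.lstsq(np.c_[2*t[:,:2],np.ones(len(t))],(t[:,:2]**2).sum(1),rcond=None)[0];print('circle',x[:2],np.sqrt(x[2]+x[:2]@x[:2]),'ring top z',np.median(t[:,2]))
# initial ring centre
e=pickle.load(open('pics/top0.pkl','rb'));P=cloud(e);p=np.array([425.,-223.7]);b=np.radians(45);c,s=np.cos(b),np.sin(b);M=np.array([[c,-s],[s,c]]);L=loc(P);L[...,2]+=68.5
m=(L[...,1]<-27)&(L[...,1]>-110)&(abs(L[...,0])<50)&(L[...,2]>24)&(L[...,2]<45);t=L[m]
x=np.linalg.lstsq(np.c_[2*t[:,:2],np.ones(len(t))],(t[:,:2]**2).sum(1),rcond=None)[0];print('init circle',x[:2],np.sqrt(x[2]+x[:2]@x[:2]),np.median(t[:,2]))
E
```

```text
plate side 687 [[-51.2, 19.6, 1.0], [-42.8, 26.0, 7.1], [-1.4, 28.5, 30.0], [39.2, 30.2, 48.4], [48.3, 31.3, 51.4]]
y=ax+b(z-25)+c: deg [ 0.22467473 -1.02232132] 28.498510826885 659
301 342 238 269
ring 229 [[-32.4, -84.5, 8.5], [8.2, -51.7, 31.8], [33.3, -27.4, 35.5]]
circle [  0.49009197 -55.31328354] 31.058841562045373 ring top z 32.08295755154969
init circle [  0.09113168 -55.82798264] 31.221733145380554 31.549012277496537
```

View pics/c4.png

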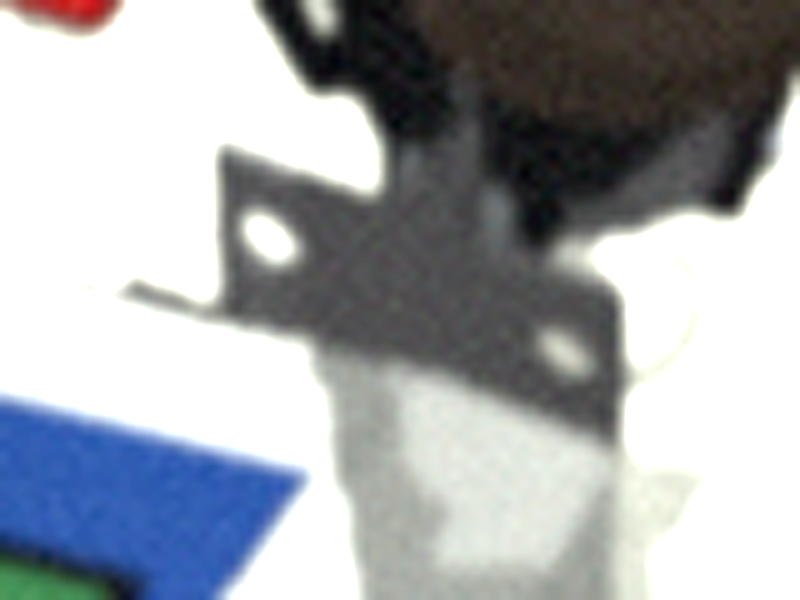

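```bash
python3 -m jog '[[[0.01,0.1,-0.005],[0,0,0],1],[[0.02,0.2,-0.005],[0,0,0],1],[[0.03,0.28,-0.005],[0,0,0],1],[[0.037,0.337,-0.005],[0,0,0],1],[[0.037,0.337,-0.005],[0,0,0],1],[[0.037,0.337,-0.005],[0,0,0],1],[[0.037,0.337,-0.005],[0,0,0],1]]' && for i in 1 2 3; do python3 -m jog '[[[0.001,0.01,0],[0,0,0],1],[[0.002,0.02,0],[0,0,0],1],[[0.002,0.02,0],[0,0,0],1],[[0.002,0.02,0],[0,0,0],1]]' | grep -E 'pos|contact'; done
```

```text
clock: 8.45
position: [539.1, 127.9, 79.7]
ee_rot: [-0.663, 0.748, 0.0, -0.0]
contact_force: [0.4, -0.5, -0.8]
gripper_width: 13.3
grasp_force: 58.8
position: [539.5, 130.0, 79.8]
contact_force: [1.3, 0.6, -0.4]
position: [539.7, 132.1, 79.8]
contact_force: [-0.2, 0.3, -0.5]
position: [539.7, 133.5, 79.8]
contact_force: [-0.5, -3.2, -0.4]
```

```bash
for i in 1 2; do python3 -m jog '[[[0.001,0.005,0],[0,0,0],1],[[0.001,0.012,0],[0,0,0],1],[[0.001,0.012,0],[0,0,0],1],[[0.001,0.012,0],[0,0,0],1],[[0.001,0.012,0],[0,0,0],1]]' | grep -E 'pos|contact|rot'; done
python3 - <<'E'
from h import *
F=[]
for i in range(6):
    d=get_image('side'); s=read_state(); F.append(np.r_[s['contact_force'],s['wrist_torque'],s['position']])
print(np.mean(F,0).round(2),np.std(F,0).round(2),s['clock'])
d=grab('side','s5');e=grab('top','t5')
a=cv2.resize(d['frame'][240:300,280:350],(420,360),interpolation=2);b=cv2.resize(e['frame'][170:250,190:275],(382,360),interpolation=2)
cv2.imwrite('pics/c5.png',cv2.convertScaleAbs(np.hstack([a,b])[:,:,::-1],alpha=2))
p=s['position'][:2];r=np.radians(-7);c,q=np.cos(r),np.sin(r);M=np.array([[c,-q],[q,c]])
L=cloud(e);L[...,:2]=(L[...,:2]-p)@M;L[...,2]-=s['position'][2]-12.5
t=L[(L[...,1]<-27)&(L[...,1]>-110)&(abs(L[...,0])<50)&(L[...,2]>24)&(L[...,2]<40)]
x=np.linalg.lstsq(np.c_[2*t[:,:2],np.ones(len(t))],(t[:,:2]**2).sum(1),rcond=None)[0];print(x[:2],np.median(t[:,2]),p,'mount local',(np.array([544.4,163.4])-p)@M)
E
```

```text
position: [539.8, 134.3, 79.8]
ee_rot: [-0.663, 0.748, -0.0, -0.001]
contact_force: [0.9, -6.4, -0.6]
position: [539.9, 135.0, 79.8]
ee_rot: [-0.663, 0.749, -0.0, -0.001]
contact_force: [1.9, -8.5, 0.4]
[ 1.4400e+00 -8.2600e+00 -2.0000e-02 -2.1700e+00 -5.4000e-01  1.0000e-02
  5.3987e+02  1.3498e+02  7.9810e+01] [0.33 0.5  0.3  0.02 0.01 0.01 0.01 0.01 0.01] 10.95
[  0.88121427 -55.55913851] 31.707564348005533 [539.8459696  134.96786277] mount local [ 1.05507946 28.77520509]
```

View pics/c5.png

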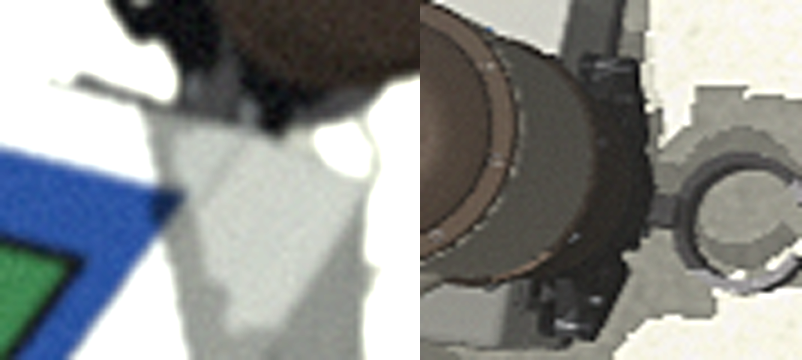

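The plate now sits behind the console edge in the side crop. The ring in the top crop is at (740,220), within 1 mm of the mount line. The push reads about 8.3 N, so I'll add a little.

```bash
python3 -m jog '[[[0,0.004,0],[0,0,0],1],[[0,0.008,0],[0,0,0],1],[[0,0.008,0],[0,0,0],1],[[0,0.008,0],[0,0,0],1],[[0,0.008,0],[0,0,0],1],[[0,0.008,0],[0,0,0],1],[[0,0.008,0],[0,0,0],1],[[0,0.008,0],[0,0,0],1],[[0,0.008,0],[0,0,0],1],[[0,0.008,0],[0,0,0],1]]'
python3 - <<'E'
from h import *
F=[]
for i in range(8): get_image('side'); F.append(read_state()['contact_force'])
f=np.mean(F,0);print(f,np.std(F,0))
if 8<-f[1]<12.5: print(job_done())
E
```

```text
clock: 12.05
position: [539.9, 135.4, 79.8]
ee_rot: [-0.663, 0.749, -0.001, -0.001]
contact_force: [2.3, -10.6, 0.1]
gripper_width: 13.5
grasp_force: 59.1
[ 2.14336627 -9.58483084 -0.01587647] [0.46412788 0.55236727 0.43827163]
the job is handed in; nothing more can be done
None
```

The job is handed in with the arm still gripping the larger-ring holder and pressing its plate into the foam at about 9.6 N, lined up with the mount to within about 1 mm by my camera measurements; nothing else was handled.

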